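# Stop the potter's wheel and load its mould

## Robot

A 7-joint arm with a two-finger parallel gripper is mounted at the origin on the work surface. World frame = base frame: x ahead of the robot, y to its left, z up, the work surface at z = 0. Lengths are in m, angles in degrees, forces in N, time in s.
With the tool pointing down it reaches from about 0.4 to 0.875 m from the base axis. Payload 6.5 kg.
Tool frame: the origin (TCP) lies on the mounting face of the last link; the fingertips stand 166 mm ahead of it and the grasp point (between the pads) lies 147 mm ahead of it; z points along the fingers, y is the line along which they close (so a half turn about z gives the same grasp; the last joint's range is limited). The gripper opens to 88 mm and grips with 3 to 60 N. Pads are 18 mm wide; open, the fingers measure 123 mm over their backs; the gripper's body (75 mm by 187 mm) begins 45 mm behind the grasp point.
Start: joints at [-3.793, 30.733, -0.252, 88.115, 0.149, 61.152, -4.079], TCP at [0.65, 0, 0.405] pointing down, gripper open.
Joint ranges: [-154.64, 154.64], [-21.42, 123.67], [-72.66, 72.17], [13.99, 137.28], [-74.86, 254.86], [10.95, 109.41], [-158.01, 158.01]. Speed limits (degrees/s): [136.94, 136.94, 180, 180, 180, 180, 180].

## Interface

Orientations are given as a 3x3 rotation matrix whose columns are the frame's x, y, z axes.
In Python, from workcell import arm, get_image gives the robot as it stands (arm), with the cameras as plain functions.
- The arm moves only by the tool run_rows, called after "Emit:" in YAML: its name, and indented under it one key for each argument. Schema: {"type":"object","properties":{"increments":{"type":"array","items":{"type":"array","prefixItems":[{"type":"array","items":{"type":"number"},"minItems":3,"maxItems":3},{"type":"number"},{"type":"number"}],"minItems":3,"maxItems":3},"minItems":1,"maxItems":5},"grip_force":{"type":"number"},"only":{"type":"string"},"quiet":{"type":"boolean"},"lines":{"type":"string"}},"required":["increments"],"additionalProperties":false}. increments is a list of rows, 1 to 5 of them, each written [[dx, dy, dz], turn, opening]: dx, dy, dz in m, then a turn about the tool's z in degrees, then the opening from 0.0 (shut) to 1.0 (fully open); each row shifts and turns the commanded pose from where the row before left it, along the tool's axes as they then stand; what a row does not reach is not made up. A row lasts 1/8 s, in which the tool goes at most 0.0625 m and 10.7 degrees, less where a joint would pass 70% of its speed; a pose out of reach is approached as far as the arm can. The fingers move at their own pace and stop on an object; grip_force is the grip in N (left out, the last holds). Time passes only in rows, so rows that do not move let the fingers close. The tool returns the time, the measured TCP pose, the force, the opening and the grip force at its end. only (a regular expression) keeps the lines of the reply that match it, lines (a string "A,B") keeps lines A to B, and quiet returns only ok. Input that does not fit is refused with a message, and nothing moves.
- arm.get_obs(): the state, without advancing time (a new reading comes with each control period).
- get_image(name): name is "scene" or "side" or "wrist"; returns a dict with "frame" (480x640x3 uint8, red, green, blue), "fx", "fy", "cx", "cy" (pixels), "camera_from_world" (4x4, takes a point from world to camera coordinates); the wrist camera has in their place "hand_eye" (4x4, takes a point from camera to tool coordinates, whose origin is the TCP and whose axes are the flange's). Camera axes: x right, y down, z forward; pixel columns grow to the right and rows downward; lengths in m; the calibration is good to about 2 mm. The wrist camera is an equidistant fisheye: a pixel r from the principal point sees the ray r / f radians off the axis. A picture is of the moment at which its call begins: read the wrist's pose just before it. There is no depth.
- arm.hand_in(): hands the job in; it is judged then, once.
The state is a dict: "time_s": time; "joints": joint angles; "joint_vel": joint speeds; "tau": joint torques, N m; "position": TCP position; "orientation": TCP orientation; "force": force on the tool from outside, world axes, zero at the start; "torque": the same for the moment, N m; "opening": opening from 0.0 (shut) to 1.0 (fully open); "gripper_force": force on a finger pad.
Only numpy, scipy, OpenCV 4.12 (cv2) and the standard library are available. Lean on these libraries where they do the work, as an engineer would, in place of code of your own. Each camera call takes 0.05 s, during which the arm holds its last target. There are 200 camera calls.

## Task

Switch the potter's wheel off so that it can be loaded: move the forward-off-reverse lever from where it leans back to its upright centre off notch, without running it past off into the opposite direction. Only then pick up the oblong plaster mould, set it down gently (not dropped), right way up, on the middle of the wheel head, and let go; leave the lever at off and the round plaster block, the bowl and the jar where they are.

Things in the scene. Friction and masses are not known exactly. Their poses are not given: they have to be found in the camera images.
- selector (a joint): lever hinge, rad. 0 = upright, the off notch; starts leaning against its stop at +0.34; the other running direction is -0.34 (stop). Positive leans towards +y of switch_pivot. Sprung detents: let go within about 0.17 of upright it falls to 0 and stays; further out it goes to the nearer stop and stays. Moving it takes up to 7 N at the knob, plus about 4 N per 0.1 m/s.
- switch_pivot (a point): point on the lever's hinge axis, 65 mm above the table, in the middle of the top of the fixed grey switch box (140 mm along its y, 85 mm along its x, flat top plate 70 mm above the table). Its z is up, its x is the hinge axis, and the lever swings in its y-z plane.
- selector_knob (a point): centre of the black ball knob (diameter 32 mm) at the end of the steel lever (rod diameter 12 mm); it is 90 mm from the hinge axis, so 155 mm above the table when the lever is upright. The point turns with the lever: its z runs out along the lever.
- mould: loose oblong plaster mould, a 150 x 62 x 55 mm block (its x, y, z; about 0.5 kg) with an open trough 20 mm deep in its top (side walls 13 mm, end walls 20 mm thick). It stands on the table. Origin at the centre of its underside, z up; grip it across its 62 mm width.
- wheel_center (a point): centre of the top face of the fixed round aluminium wheel head (diameter 210 mm, flat, 110 mm above the table, concentric grooves), which stands on a round grey housing of diameter 230 mm. z is up.
- puck: bystander: round plaster block, diameter 100 mm, 45 mm high; origin at the centre of its underside
- bowl: bystander: terracotta bowl, rim diameter 130 mm, 60 mm high; origin at the centre of its underside
- jar: bystander: white closed jar with a steel lid, diameter 72 mm, 100 mm high; origin at the centre of its underside
- switch: the fixed grey switch box with its lever, 85 x 140 x 70 mm (its x, y, z); origin at the centre of its underside
- wheel: the fixed potter's wheel, round, 230 mm in diameter, 110 mm high; origin at the centre of its underside

How it is judged (in metres and radians):
On the way, in this order (a step that is already met when the one before it is completed fails the run):
1. the lever is at off (within 0.08 rad of upright) and let go, with the mould not yet moved (value of joint selector between -0.08 and 0.08 rad and contact force between the fingers and switch below 0.1 N and distance of mould from where it was at the start of the episode below 0.02 m), for 0.3 s.
2. the mould is lifted clear, 40 mm or more (height (world z) of mould above 0.04 m and contact force between the fingers and mould above 0.5 N), for 0.1 s.
3. the mould rests upright on the middle of the wheel head (horizontal distance between mould and wheel_center below 0.02 m and distance between mould and wheel_center below 0.021 m and contact force between mould and wheel above 1 N), for 0.2 s.
At the end, for the whole second after the job is handed in: The lever stands at off (within 0.08 rad of upright); the mould lies at rest, right way up and flat on the wheel head, its centre within 20 mm of the head's centre, and is released; the bystanders are where they were (value of joint selector between -0.08 and 0.08 rad and horizontal distance between mould and wheel_center below 0.02 m and z of mould in the frame of wheel_center between -0.004 and 0.004 m and angle between the z axis of mould and the z axis of wheel_center, either way round below 0.08 rad and z of wheel_center in the frame of mould below 0.01 m and linear speed of mould below 0.02 m/s and contact force between the fingers and mould below 0.1 N); the robot touches nothing.
It fails at once if the lever is run past off towards the opposite direction (below -0.2 rad) (value of joint selector below -0.2 rad).
It fails at once if the mould is moved more than 30 mm while the lever is not at off (more than 0.15 rad from upright) (distance of mould from where it was at the start of the episode above 0.03 m and (value of joint selector above 0.15 rad or value of joint selector below -0.15 rad)).
It fails at once if the mould is dropped (moves faster than 0.35 m/s without being held) (linear speed of mould above 0.35 m/s and contact force between the fingers and mould below 0.1 N).
It fails at once if the round plaster block, the bowl or the jar is moved more than 25 mm (distance of any of puck, bowl, jar from where it was at the start of the episode above 0.025 m).
It also fails if it takes over 58 s, if anything falls off the work surface, if the arm or the gripper's body presses on something with over 40 N, if the wrist force passes 120 N, or if a joint passes its speed limit or range.

## Working session

There is one attempt and no reset: what is moved stays moved. The work goes in short steps, Python scripts to look and compute and a tool call to move; the robot and the scene stay as the last step left them, time stands still between calls to the robot, and variables do not carry over. Pictures are saved under pics/ and viewed, at most 10 in all, crops included, and the job is handed in when it is done.

```bash
ls; mkdir -p pics
```

Create h.py:
```python
import numpy as np, cv2
from workcell import arm, get_image
def snap(n,f):
    o=arm.get_obs(); im=get_image(n); cv2.imwrite('pics/'+f,cv2.cvtColor(im['frame'],cv2.COLOR_RGB2BGR))
    im['obs']=o; np.save('pics/'+f[:-4]+'.npy',im,allow_pickle=True); return im
def load(f): return np.load('pics/'+f+'.npy',allow_pickle=True).item()
def ray(im,u,v):
    x=(u-im['cx'])/im['fx']; y=(v-im['cy'])/im['fy']
    if 'hand_eye' in im:
        r=np.hypot(x,y); s=np.sin(r)/r if r>1e-9 else 1
        d=np.array([x*s,y*s,np.cos(r)]); H=np.array(im['hand_eye']); R=np.array(im['obs']['orientation'])
        return R@H[:3,3]+np.array(im['obs']['position']), R@H[:3,:3]@d
    M=np.linalg.inv(np.array(im['camera_from_world'])); d=M[:3,:3]@np.array([x,y,1]); return M[:3,3], d/np.linalg.norm(d)
def plane(im,u,v,z):
    o,d=ray(im,u,v); return o+d*(z-o[2])/d[2]
def tri(*rs):
    A=0;b=0
    for o,d in rs:
        P=np.eye(3)-np.outer(d,d); A=A+P; b=b+P@o
    p=np.linalg.solve(A,b); return p,[np.linalg.norm((np.eye(3)-np.outer(d,d))@(p-o)) for o,d in rs]
```

Run:
```python
from h import *
ims=[snap(n,n+'0.png') for n in('scene','side','wrist')]
for i in ims: print(ray(i,320,240))
print(arm.get_obs())
```

```text
pics
workcell.py
(array([ 1.39729264, -0.23348022,  1.27018279]), array([-0.5685939 ,  0.09776831, -0.81678782]))
(array([0.36372233, 0.59661056, 0.8268305 ]), array([ 0.19678081, -0.68701747, -0.69948861]))
(array([0.64861812, 0.08390542, 0.38471212]), array([ 0.00438774, -0.32918854, -0.94425402]))
{'time_s': 0.15, 'joints': array([-3.79164072, 30.76755339, -0.25351988, 88.15478338,  0.14929408,
       61.15404335, -4.07969229]), 'joint_vel': array([ 0.11775194, -0.10805356, -0.06581129, -0.23973729,  0.07305488,
       -0.06387225, -0.00884427]), 'tau': array([ 1.87267411e-03, -5.71325254e+01,  9.91865471e-01, -2.51826882e+01,
       -5.61970426e-02,  1.52406085e-02,  1.04863441e-04]), 'position': array([ 6.49758394e-01, -1.35825400e-05,  4.04059852e-01]), 'orientation': array([[-3.47456130e-05,  9.99999125e-01, -1.32277612e-03],
       [ 9.99999993e-01,  3.45979954e-05, -1.11619488e-04],
       [-1.11573625e-04, -1.32277999e-03, -9.99999119e-01]]), 'force': array([0.12979603, 0.3705831 , 0.61339791]), 'torque': array([-0.00841712,  0.04243203, -0.00765435]), 'gripper_force': 0.0, 'opening': 1.0004165617201857}
```

View pics/scene0.png

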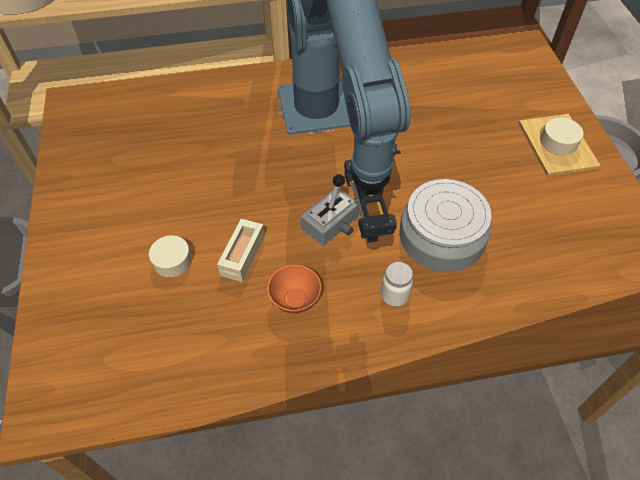

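View pics/side0.png

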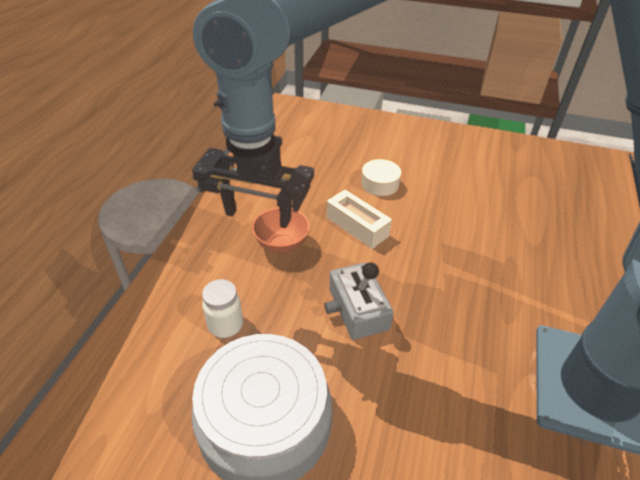

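View pics/wrist0.png

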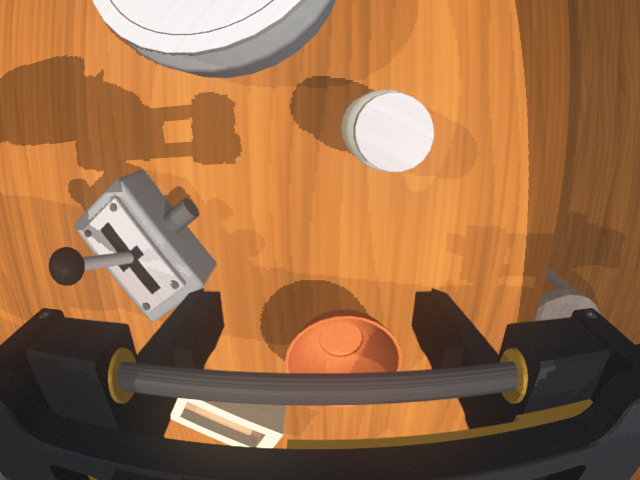

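The scene camera shows the mould near (242,249), the switch near (330,215) with its knob at (338,181), and the wheel top at (449,210). In the side view the mould is at (358,218), the knob at (370,270) and the wheel top at (260,390). In the wrist view the knob is at (66,266). I'll enlarge these areas to pick pixels accurately.

Run:
```python
from h import *
s=cv2.imread('pics/scene0.png'); d=cv2.imread('pics/side0.png')
def c(i,u,v): return cv2.resize(i[v:v+75,u:u+100],None,fx=4,fy=4,interpolation=cv2.INTER_CUBIC)
cv2.imwrite('pics/crop.png',np.vstack([np.hstack([c(s,195,212),c(s,285,170)]),np.hstack([c(d,308,182),c(d,312,258)])]))
# wheel top: bright grey blob
for n,roi in(('scene0',(395,170,500,275)),('side0',(180,325,340,480))):
    i=load(n); f=i['frame'].astype(int); x0,y0,x1,y1=roi
    h=cv2.cvtColor(i['frame'],cv2.COLOR_RGB2HSV)
    m=((h[...,1]<25)&(h[...,2]>175)).astype(np.uint8); k=np.zeros_like(m); k[y0:y1,x0:x1]=m[y0:y1,x0:x1]
    k=cv2.morphologyEx(k,cv2.MORPH_CLOSE,np.ones((5,5))); cs=max(cv2.findContours(k,0,1)[0],key=cv2.contourArea)
    pts=np.array([plane(i,u,v,.11)[:2] for u,v in cs[:,0]]); e=cv2.fitEllipse(cs)
    print(n,e,cv2.minEnclosingCircle(pts.astype(np.float32)),plane(i,*e[0],.11))
print(tri(*[ray(load(n),u,v) for n,u,v in(('scene0',338,181),('side0',370.5,270.5),('wrist0',66.5,266))]))
```

```text
scene0 ((449.0953674316406, 211.5997772216797), (63.0739860534668, 83.2093734741211), 102.7751693725586) ((0.5589110851287842, 0.23997600376605988), 0.10411469638347626) [0.56301994 0.23924296 0.11      ]
side0 ((259.28057861328125, 395.464599609375), (119.9269027709961, 134.77618408203125), 71.19802856445312) ((0.5578568577766418, 0.24329857528209686), 0.10533180832862854) [0.55459782 0.25243874 0.11      ]
(array([ 0.44328996, -0.02148419,  0.14862193]), [np.float64(0.0018033919019742883), np.float64(0.00022976248430963414), np.float64(0.001890790033207051)])
```

View pics/crop.png

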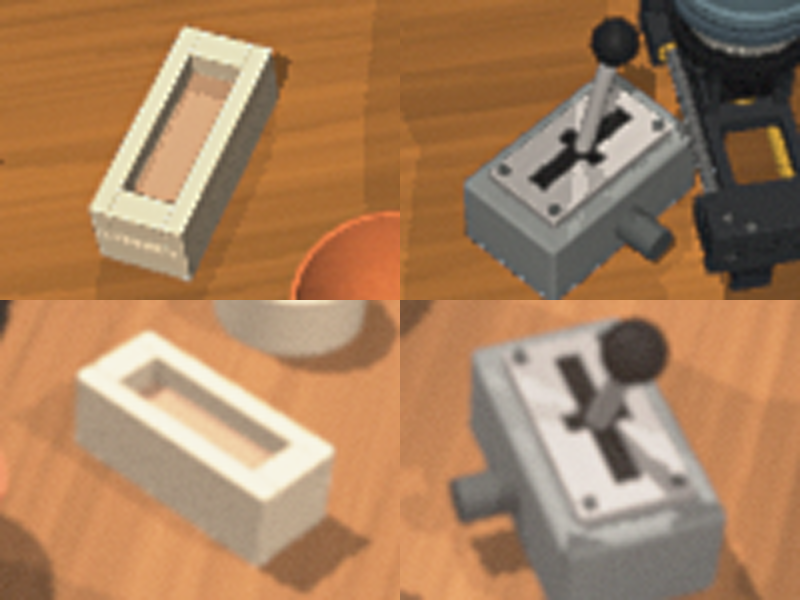

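The crops show the mould's four top corners in both views. The lever slot, its cross and the screws are clear, and the lever leans toward the slot's upper-right end in the scene crop.

Run:
```python
from h import *
S=load('scene0');D=load('side0')
s=lambda a,b,o:(o[0]+a/4-.4,o[1]+b/4-.4)
C=[]
for a,b in [((183,27),(333,152)),((272,48),(262,200)),((188,238),(78,75)),((93,210),(150,32))]:
    p,r=tri(ray(S,*s(*a,(195,212))),ray(D,*s(*b,(308,182)))); C.append(p); print(p.round(4),np.round(r,4))
C=np.array(C);print('c',C.mean(0)); l=(C[2]+C[3]-C[0]-C[1])/2;w=(C[1]+C[2]-C[0]-C[3])/2
print(np.linalg.norm(l),np.linalg.norm(w),np.degrees(np.arctan2(l[1],l[0])),np.degrees(np.arctan2(-w[0],w[1])))
for n,a,b in [('slot+',(228,115),(222,178)),('slot-',(143,186),(168,58)),('mid',(183,150),(197,118))]:
    A=s(*a,(285,170));B=s(*b,(312,258)); print(n,tri(ray(S,*A),ray(D,*B))[0],plane(S,*A,.07),plane(D,*B,.07))
# screws
for n,im,o,P in(('S',S,(285,170),[(103,170),(155,210),(257,126)]),('D',D,(312,258),[(120,57),(189,202),(278,180)])):
    for q in P: print(n,plane(im,*s(*q,o),.07).round(4))
A=tri(ray(S,*s(215,43,(285,170))),ray(D,*s(234,50,(312,258))));print('knob',A)
# wheel height: edge extents matched via both ellipses
p=tri(ray(S,449.6,211),ray(D,260,390));print('wheel rings',p)
# wheel front-face checks
```

```text
[ 0.4447 -0.2794  0.0529] [0.0009 0.0009]
[ 0.4745 -0.2244  0.0556] [0.001 0.001]
[ 0.6055 -0.2946  0.0546] [0.0023 0.0023]
[ 0.5748 -0.3497  0.0538] [0.0014 0.0014]
c [ 0.5248782  -0.28700064  0.05422927]
0.14822156666831288 0.0628738682349578 -28.283852783136698 -28.812867471463914
slot+ [ 0.44066762 -0.01010397  0.07127584] [ 0.43981288 -0.00978015  0.07      ] [ 0.44069568 -0.01128232  0.07      ]
slot- [ 0.48568884 -0.0765549   0.07001912] [ 0.48766255 -0.07546528  0.07      ] [ 0.48448974 -0.07853615  0.07      ]
mid [ 0.46163205 -0.04468551  0.06874454] [ 0.46329737 -0.04451355  0.07      ] [ 0.46104784 -0.04428609  0.07      ]
S [ 0.47   -0.0986  0.07  ]
S [ 0.5081 -0.0714  0.07  ]
S [0.4524 0.0071 0.07  ]
D [ 0.5079 -0.0717  0.07  ]
D [0.4524 0.0077 0.07  ]
D [ 0.4148 -0.0183  0.07  ]
knob (array([ 0.44438871, -0.02115303,  0.14977934]), [np.float64(0.00021540268525640117), np.float64(0.0002154026852563828)])
wheel rings (array([0.55834512, 0.24214055, 0.10640317]), [np.float64(0.0006081739383156172), np.float64(0.0006081739383155969)])
```

The lever hinge is at (0.461,-0.045), swinging along (-0.577,0.817), and the knob is at (0.444,-0.021,0.150), consistent with the stated lever geometry. The mould is at (0.525,-0.287) with its top at 0.054 and yaw -28.5°. The wheel is at (0.5585,0.242). I'll straddle the knob with the tool's y axis along the swing, which takes a turn of +54.8°.

Emit:
run_rows:
  increments:
    - [[-0.005,-0.0515,0],0,0.55]
    - [[-0.005,-0.0515,0],0,0.55]
    - [[-0.005,-0.0515,0],0,0.55]
    - [[-0.006,-0.0515,0],0,0.55]
    - [[0,0,0],5,0.55]

```text
time_s: 0.78
position: [0.4404, -0.0217, 0.4042]
orientation: [[0.09, 0.996, -0.003], [0.996, -0.09, -0.0], [-0.001, -0.003, -1.0]]
force: [0.7, 0.2, -0.2]
opening: 0.552
gripper_force: 0.0
```

Emit:
run_rows:
  increments:
    - [[0,0,0],10,0.55]
    - [[0,0,0],10,0.55]
    - [[0,0,0],10,0.55]
    - [[0,0,0],10,0.55]
    - [[0,0,0],9.8,0.55]

```text
time_s: 1.4
position: [0.4438, -0.021, 0.4046]
orientation: [[0.82, 0.572, -0.0], [0.572, -0.82, -0.0], [-0.0, -0.0, -1.0]]
force: [-0.3, 0.3, -0.1]
opening: 0.551
gripper_force: 0.0
```

Emit:
run_rows:
  increments:
    - [[0,0,0],0,0.55]
    - [[0,0,0],0,0.55]

```text
time_s: 1.65
position: [0.4439, -0.021, 0.4047]
orientation: [[0.815, 0.579, -0.0], [0.579, -0.815, -0.0], [-0.0, -0.0, -1.0]]
force: [-0.3, -0.0, -0.7]
opening: 0.55
gripper_force: 0.0
```

Add to h.py:
```python
def togo(x,y,z,yawy):
    "remaining move in tool axes to TCP x,y,z, and turn so tool y lies along the world angle yawy (deg, mod 180)"
    o=arm.get_obs(); R=np.array(o['orientation']); a=np.degrees(np.arctan2(R[1,1],R[0,1]))
    t=(a-yawy+90)%180-90
    print('tool d',(R.T@(np.array([x,y,z])-o['position'])).round(4),'turn',round(t,2),'tz',R[:,2].round(3),'j',o['joints'].round(0),'t',o['time_s'])
```

```bash
python3 -c "
from h import *
togo(.444,-.021,.300,125.2)"
```

```text
tool d [1.000e-04 1.000e-04 1.047e-01] turn 0.19 tz [-0. -0. -1.] j [ -8.  10.   6. 118.  -1.  51. -56.] t 1.65
```

Emit:
run_rows:
  increments:
    - [[0,0,0.03],0,0.55]
    - [[0,0,0.03],0,0.55]
    - [[0,0,0.025],0,0.55]
    - [[0,0,0.02],0,0.55]
    - [[0,0,0],0,0.55]
  grip_force: 10

```text
time_s: 2.28
position: [0.4434, -0.021, 0.2987]
orientation: [[0.816, 0.578, -0.003], [0.578, -0.816, -0.0], [-0.003, -0.002, -1.0]]
force: [0.5, 0.1, 0.5]
opening: 0.55
gripper_force: 0.0
```

Emit:
run_rows:
  increments:
    - [[0,0,0],0,0.44]
    - [[0,0,0],0,0.44]
    - [[0,0,0],0,0.44]
  grip_force: 10

```text
time_s: 2.65
position: [0.4442, -0.021, 0.3003]
orientation: [[0.817, 0.577, 0.001], [0.577, -0.817, 0.0], [0.001, 0.001, -1.0]]
force: [-1.0, -1.1, 0.3]
opening: 0.44
gripper_force: 0.0
```

```bash
python3 -c "
from h import *
snap('wrist','w1.png');snap('side','s1.png')"
```

```text
(no output)
```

View pics/w1.png

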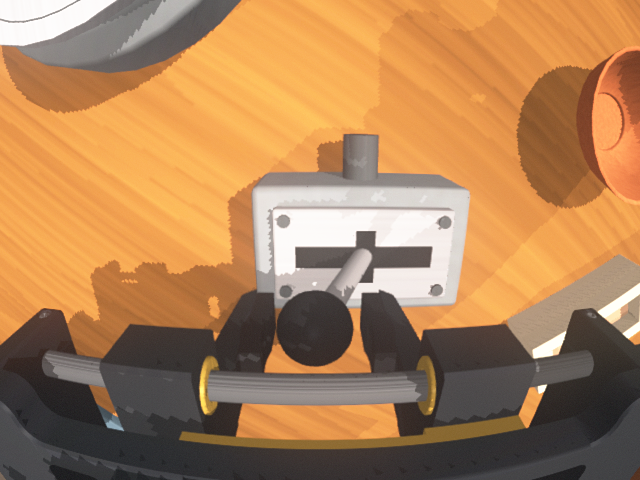

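The knob at (315,328) sits between the fingers, and the slot runs along the closing axis. I'll move 30 mm along tool +y, which is to the right in the image.

Emit:
run_rows:
  increments:
    - [[0,0.006,-0.001],0,0.44]
    - [[0,0.006,-0.001],0,0.44]
    - [[0,0.006,-0.001],0,0.44]
    - [[0,0.006,-0.001],0,0.44]
    - [[0,0.006,-0.001],0,0.44]

```text
time_s: 3.38
position: [0.4617, -0.0462, 0.3049]
orientation: [[0.817, 0.576, 0.001], [0.576, -0.817, -0.0], [0.0, 0.001, -1.0]]
force: [0.4, -0.2, 0.3]
opening: 0.437
gripper_force: 0.0
```

Emit:
run_rows:
  increments:
    - [[0,0,0],0,0.44]
    - [[0,0,0],0,0.44]
    - [[0,0,0],0,0.44]

```text
time_s: 3.75
position: [0.4612, -0.0454, 0.3047]
orientation: [[0.817, 0.577, -0.0], [0.577, -0.817, -0.0], [-0.0, -0.0, -1.0]]
force: [-0.4, -0.6, -0.6]
opening: 0.445
gripper_force: 0.0
```

```bash
python3 -c "
from h import *
snap('wrist','w2.png')
togo(.4613,-.0453,.305,125.2)"
```

```text
tool d [ 0.0001 -0.     -0.0003] turn 0.01 tz [-0. -0. -1.] j [ -4.  22.   5. 120.  -3.  38. -52.] t 3.8
```

View pics/w2.png

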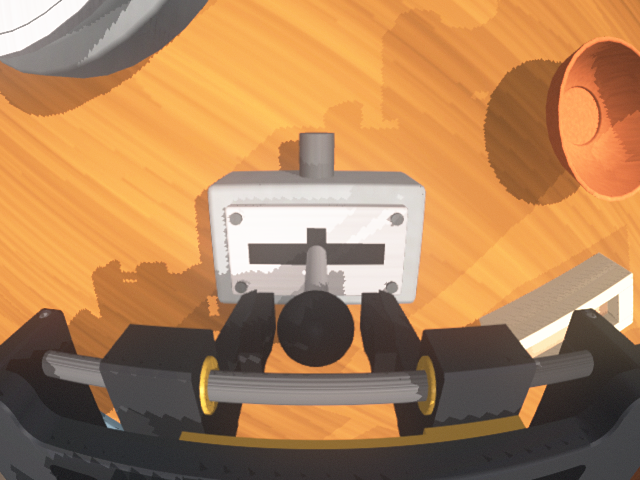

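The lever is upright: the knob is at (316,328), centred above the cross at (316,255). I'll open, rise, then go over the mould.

Emit:
run_rows:
  increments:
    - [[0,0,0],0,0.58]
    - [[0,0,0],0,0.58]
    - [[0,0,-0.03],0,0.58]
    - [[0,0,-0.035],0,0.58]
    - [[0,0,-0.035],0,0.58]
  grip_force: 30

```text
time_s: 4.42
position: [0.4611, -0.0455, 0.4057]
orientation: [[0.817, 0.577, -0.0], [0.577, -0.817, -0.0], [-0.0, -0.0, -1.0]]
force: [0.8, 1.4, -0.0]
opening: 0.577
gripper_force: 0.0
```

Emit:
run_rows:
  increments:
    - [[0,0,0],0,1]
    - [[0,0,0],0,1]
    - [[0,0,0],0,1]
    - [[0,0,0],0,1]

```text
time_s: 4.92
position: [0.4611, -0.0455, 0.4039]
orientation: [[0.817, 0.576, -0.002], [0.576, -0.817, -0.0], [-0.001, -0.001, -1.0]]
force: [1.4, 0.2, 0.1]
opening: 0.99
gripper_force: 0.0
```

```bash
python3 -c "
from h import *
snap('side','s2.png')
S=load('side0')['frame'][255:310,310:410];T=load('s2')['frame'][255:310,310:410]
togo(.5249,-.287,.405,61.5)
cv2.imwrite('pics/lev.png',cv2.resize(T[...,::-1],None,fx=4,fy=4))"
```

```text
tool d [-0.0871  0.2341 -0.001 ] turn 63.71 tz [-0.001 -0.    -1.   ] j [ -5.  12.   6. 116.  -2.  52. -53.] t 4.975
```

Emit:
run_rows:
  increments:
    - [[-0.0175,0.0468,0],0,1]
    - [[-0.0175,0.0468,0],0,1]
    - [[-0.0175,0.0468,0],0,1]
    - [[-0.0175,0.0468,0],0,1]
    - [[-0.0175,0.0468,0],0,1]

```text
time_s: 5.6
position: [0.525, -0.2886, 0.4043]
orientation: [[0.817, 0.577, -0.0], [0.577, -0.817, 0.0], [-0.0, -0.001, -1.0]]
force: [0.4, 0.1, -0.3]
opening: 0.996
gripper_force: 0.0
```

Emit:
run_rows:
  increments:
    - [[0,0,0],-10,1]
    - [[0,0,0],-10,1]
    - [[0,0,0],-10,1]
    - [[0,0,0],-10,1]
    - [[0,0,0],-10,1]

```text
time_s: 6.22
position: [0.5246, -0.2871, 0.4041]
orientation: [[0.078, 0.997, -0.001], [0.997, -0.078, 0.0], [0.0, -0.001, -1.0]]
force: [0.5, 0.5, 0.5]
opening: 1.0
gripper_force: 0.0
```

Emit:
run_rows:
  increments:
    - [[0,0,0],-10,1]
    - [[0,0,0],-10,1]
    - [[0,0,0],-10,1]
    - [[0,0,0],-10,1]
    - [[0,0,0],-10,1]

```text
time_s: 6.85
position: [0.5246, -0.2872, 0.4041]
orientation: [[-0.714, 0.701, -0.001], [0.701, 0.714, 0.0], [0.001, -0.0, -1.0]]
force: [0.6, -0.7, -0.5]
opening: 1.0
gripper_force: 0.0
```

Emit:
run_rows:
  increments:
    - [[0,0,0],-8,1]
    - [[0,0,0],-8.3,1]
    - [[0,0,0],0,1]
    - [[0,0,0],0,1]

```text
time_s: 7.35
position: [0.5246, -0.2872, 0.4044]
orientation: [[-0.877, 0.48, -0.0], [0.48, 0.877, 0.0], [0.0, 0.0, -1.0]]
force: [-0.2, 0.5, 0.2]
opening: 0.996
gripper_force: 0.0
```

```bash
python3 -c "
from h import *
togo(.5249,-.287,.185,61.5)
snap('wrist','w3.png')"
```

```text
tool d [-2.000e-04  3.000e-04  2.194e-01] turn -0.16 tz [-0.  0. -1.] j [ 34.  26. -13.  96.   6.  59.  80.] t 7.35
```

View pics/w3.png

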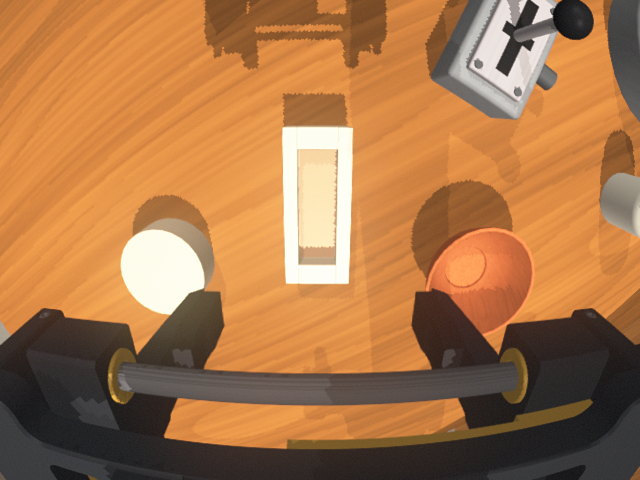

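View pics/lev.png

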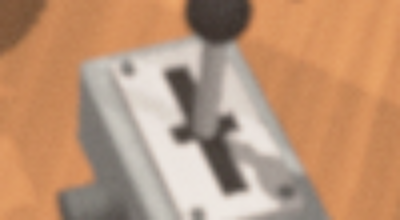

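The lever stands upright in both views. The mould's top corners are at about (283,127), (352,127), (349,283) and (286,283), aligned with the closing axis. I'll cross-check its centre with the wrist view.

Run:
```python
from h import *
W=load('w3'); P=np.array([plane(W,u,v,.055) for u,v in((283,127),(352,127),(349.5,283.5),(286,283.5))])
print(P.round(4),P.mean(0)); l=P[2]+P[3]-P[0]-P[1]; print(np.degrees(np.arctan2(l[1],l[0])))
C=np.array(W['obs']['orientation'])
for n,u,v in(('puckedge',214,265),('bowledge',426,285)): print(n,C.T@(plane(W,u,v,.05)-W['obs']['position']))
```

```text
[[ 0.443  -0.2786  0.055 ]
 [ 0.4721 -0.2255  0.055 ]
 [ 0.6046 -0.2965  0.055 ]
 [ 0.5745 -0.3515  0.055 ]] [ 0.52355518 -0.28802437  0.055     ]
-28.602070640941637
puckedge [-0.05775756 -0.10552355  0.35440263]
bowledge [-0.08027495  0.11049804  0.35439627]
```

Three views agree to within 1.5 mm and the surroundings are clear. I'll descend and grip.

Emit:
run_rows:
  increments:
    - [[0,0,0.05],0,1]
    - [[0,0,0.05],0,1]
    - [[0,0,0.05],0,1]
    - [[0,0,0.04],0,1]
    - [[0,0,0.015],0,1]

```text
time_s: 8.02
position: [0.5239, -0.2867, 0.1975]
orientation: [[-0.878, 0.478, -0.003], [0.478, 0.878, 0.001], [0.004, -0.0, -1.0]]
force: [-1.0, 0.1, 1.0]
opening: 1.0
gripper_force: 0.0
```

Emit:
run_rows:
  increments:
    - [[0,0,0.014],0,1]
    - [[0,0,0],0,1]
    - [[0,0,0],0,0.6]
    - [[0,0,0],0,0.6]
    - [[0,0,0],0,0.6]
  grip_force: 30

```text
time_s: 8.65
position: [0.5249, -0.2874, 0.1865]
orientation: [[-0.879, 0.477, 0.001], [0.477, 0.879, -0.001], [-0.001, -0.0, -1.0]]
force: [-0.7, 1.2, 4.3]
opening: 0.702
gripper_force: 30.0
```

Emit:
run_rows:
  increments:
    - [[0,0,0],0,0.6]
    - [[0,0,0],0,0.6]
    - [[0,0,0],0,0.6]
  grip_force: 30

```text
time_s: 9.02
position: [0.5249, -0.2874, 0.1865]
orientation: [[-0.879, 0.477, 0.001], [0.477, 0.879, -0.001], [-0.001, -0.0, -1.0]]
force: [-0.9, 0.3, 6.0]
opening: 0.702
gripper_force: 30.0
```

Emit:
run_rows:
  increments:
    - [[0,0,-0.02],0,0.6]
    - [[0,0,-0.05],0,0.6]
    - [[0,0,-0.05],0,0.6]
    - [[0,0,-0.05],0,0.6]
    - [[0,0,-0.045],0,0.6]

```text
time_s: 9.65
position: [0.524, -0.2868, 0.403]
orientation: [[-0.879, 0.477, -0.0], [0.477, 0.879, 0.0], [0.0, -0.0, -1.0]]
force: [-0.3, -0.4, -5.9]
opening: 0.696
gripper_force: 30.0
```

Emit:
run_rows:
  increments:
    - [[0,0,0],0,0.6]
    - [[0.0186,0.0401,0],0,0.6]
    - [[0.0186,0.0401,0],0,0.6]
    - [[0.0186,0.0401,0],0,0.6]
    - [[0.0186,0.0401,0],0,0.6]

```text
time_s: 10.28
position: [0.5347, -0.1092, 0.3987]
orientation: [[-0.879, 0.477, -0.004], [0.477, 0.879, 0.001], [0.004, -0.001, -1.0]]
force: [0.3, 0.3, -5.8]
opening: 0.699
gripper_force: 30.0
```

Emit:
run_rows:
  increments:
    - [[0.0186,0.0401,0],0,0.6]
    - [[0.0186,0.0401,0],0,0.6]
    - [[0.0186,0.0401,0],0,0.6]
    - [[0.0186,0.0401,0],0,0.6]
    - [[0.0186,0.0401,0],0,0.6]

```text
time_s: 10.9
position: [0.5487, 0.1109, 0.3987]
orientation: [[-0.879, 0.477, -0.004], [0.477, 0.879, -0.001], [0.003, -0.003, -1.0]]
force: [0.6, 0.1, -5.0]
opening: 0.701
gripper_force: 30.0
```

Emit:
run_rows:
  increments:
    - [[0.0186,0.0401,0],0,0.6]
    - [[0.0186,0.0401,0],0,0.6]
    - [[0.0186,0.0401,0],0,0.6]
    - [[0,0,0],0,0.6]
    - [[0,0,0],0,0.6]

```text
time_s: 11.52
position: [0.5575, 0.2414, 0.3988]
orientation: [[-0.879, 0.477, -0.003], [0.477, 0.879, -0.002], [0.002, -0.004, -1.0]]
force: [0.5, -0.1, -6.3]
opening: 0.701
gripper_force: 30.0
```

```bash
python3 -c "
from h import *
togo(.5585,.242,.2965,61.5)
snap('wrist','w4.png')"
```

```text
tool d [-0.0007  0.0014  0.1023] turn 0.01 tz [-0.003 -0.002 -1.   ] j [-12.  29. -21.  94.  12.  60.  24.] t 11.525
```

View pics/w4.png

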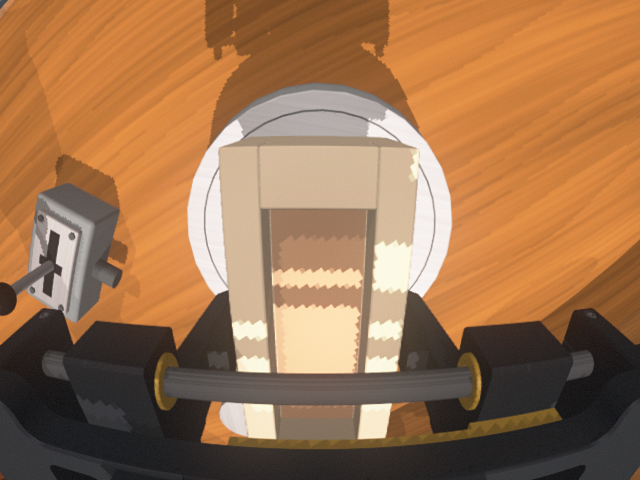

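The mould hangs level over the wheel (circle centred near (320,215)), and the lever on the left is still upright. I'll lower it, slowly at the end.

Emit:
run_rows:
  increments:
    - [[-0.0007,0.0014,0.03],0,0.6]
    - [[0,0,0.03],0,0.6]
    - [[0,0,0.025],0,0.6]
    - [[0,0,0.01],0,0.6]
    - [[0,0,0],0,0.6]

```text
time_s: 12.2
position: [0.5595, 0.2422, 0.3053]
orientation: [[-0.878, 0.478, -0.001], [0.478, 0.878, -0.001], [0.0, -0.001, -1.0]]
force: [0.1, -0.7, -5.1]
opening: 0.707
gripper_force: 30.0
```

Emit:
run_rows:
  increments:
    - [[0,0,0.002],0,0.6]
    - [[0,0,0.002],0,0.6]
    - [[0,0,0.001],0,0.6]
    - [[0,0,0.001],0,0.6]
    - [[0,0,0],0,0.6]

```text
time_s: 12.82
position: [0.5594, 0.2431, 0.2997]
orientation: [[-0.879, 0.477, 0.0], [0.477, 0.879, -0.0], [-0.0, -0.0, -1.0]]
force: [-0.1, 0.2, -4.8]
opening: 0.699
gripper_force: 30.0
```

Emit:
run_rows:
  increments:
    - [[0,0,0.001],0,0.6]
    - [[0,0,0.001],0,0.6]
    - [[0,0,0.0005],0,0.6]
    - [[0,0,0],0,0.6]
    - [[0,0,0],0,0.6]

```text
time_s: 13.45
position: [0.5594, 0.2431, 0.2972]
orientation: [[-0.879, 0.477, -0.0], [0.477, 0.879, -0.0], [-0.0, -0.0, -1.0]]
force: [-0.4, -0.5, -4.5]
opening: 0.699
gripper_force: 30.0
```

Emit:
run_rows:
  increments:
    - [[0,0,0.0005],0,0.6]
    - [[0,0,0.0005],0,0.6]
    - [[0,0,0.0005],0,0.6]
    - [[0,0,0],0,0.6]
    - [[0,0,0],0,0.6]

```text
time_s: 14.08
position: [0.5594, 0.2432, 0.2965]
orientation: [[-0.879, 0.477, 0.0], [0.477, 0.879, -0.0], [-0.0, 0.0, -1.0]]
force: [-3.6, -2.6, 6.2]
opening: 0.703
gripper_force: 30.0
```

Contact shows in the force, which went from -4.5 N to +6 N. I'll release and retreat.

Emit:
run_rows:
  increments:
    - [[0,0,0],0,0.8]
    - [[0,0,0],0,1]
    - [[0,0,0],0,1]
    - [[0,0,0],0,1]
    - [[0,0,0],0,1]

```text
time_s: 14.7
position: [0.5594, 0.2431, 0.2957]
orientation: [[-0.879, 0.477, 0.0], [0.477, 0.879, 0.0], [-0.0, 0.0, -1.0]]
force: [0.9, 0.5, -0.3]
opening: 1.001
gripper_force: 0.0
```

Emit:
run_rows:
  increments:
    - [[0,0,-0.02],0,1]
    - [[0,0,-0.04],0,1]
    - [[0,0,-0.04],0,1]
    - [[0,0,-0.04],0,1]
    - [[0,0,0],0,1]

```text
time_s: 15.32
position: [0.5601, 0.2438, 0.4407]
orientation: [[-0.879, 0.477, 0.007], [0.477, 0.879, 0.003], [-0.005, 0.006, -1.0]]
force: [-0.2, 0.7, -0.8]
opening: 1.0
gripper_force: 0.0
```

Run:
```python
from h import *
for n in('scene','side','wrist'): snap(n,n+'9.png')
a,b=[cv2.imread(f'pics/{n}9.png') for n in('scene','side')]
cv2.imwrite('pics/end.png',np.hstack([cv2.resize(a,(400,300)),cv2.resize(b,(400,300))]) )
w=cv2.imread('pics/wrist9.png'); c=cv2.imread('pics/end.png'); cv2.imwrite('pics/end.png',np.vstack([c,np.hstack([cv2.resize(w,(400,300)),cv2.resize(b[330:480,180:380],(400,300))])]))
```

```text
(no output)
```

View pics/end.png

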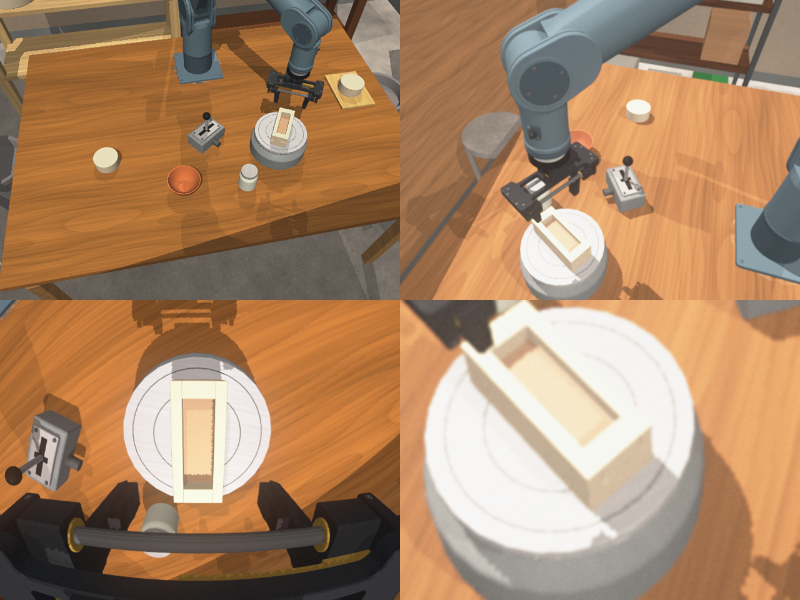

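The lever is upright, the bystanders are in place, and the mould lies flat and released on the wheel. I'll check its centring in the wrist view and then decide.

Run:
```python
from h import *
W=load('wrist9'); k=1.6
P=np.array([plane(W,u*k,(v-300)*k,.165) for u,v in((173,380),(225,380),(222,503),(174,503))]); print('mould',P.mean(0))
R=np.array([plane(W,u*k,(v-300)*k,.11)[:2] for u,v in((124,433),(271,430),(197,355),(140,390),(255,390),(133,470),(262,468))])
A=np.c_[2*R,np.ones(len(R))]; s=np.linalg.lstsq(A,(R**2).sum(1),rcond=None)[0]; print('wheel',s[:2],np.sqrt(s[2]+s[:2]@s[:2]))
```

```text
mould [0.55760265 0.24283449 0.165     ]
wheel [0.56082692 0.23892605] 0.1054379950292214
```

The mould is within about 5 mm of the wheel centre, so I'll hand in.

```bash
python3 -c "
from workcell import arm, get_image
print(arm.hand_in())"
```

```text
the job is handed in; nothing more can be done
None
```

The job is handed in: the lever stands upright at off, the mould sits flat and released about 5 mm from the wheel's centre (measured from the wrist camera), and the bystanders look undisturbed; the hand-in returned no verdict.

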